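# Pop the teether tray and trap it on the ramp

### The job

Pop the teething ring out of its case: press the long paddle beside the ramp down with one finger while the other finger waits in the ramp channel, and keep the paddle down until the freed steel tray has slid out and come to rest against that other finger. The tray must be stopped on the ramp wholly out from under the clear hood, not run off the ramp's low end, and must not be lifted; leave the cup and the key set where they are. Finish while still holding the tray there with the finger.

Things in the scene. Friction and masses are not known exactly. Their poses are not given: they have to be found in the camera images.
- ramp (a point): Frame on the fixed white case, whose ramp slopes down 11 degrees. Origin on the ramp's surface, centre line, under the centre of the tray's home place. x points down the slope, y level across it (left as one looks down the ramp), z square to the surface, up. Surface from x = -50 mm (back wall) to 155 mm (open low end). Side rails 12 mm high, 4 mm thick, 71 mm clear between them (y = +-35.5).
- hood_edge (a point): Middle of the front edge of the clear plastic hood's top: 10 mm down-slope of the ramp origin and 41 mm above the ramp's surface. The hood covers the ramp from here back to the back wall; down-slope of it the channel is open from above. Axes as the case.
- ramp_end (a point): Middle of the ramp's open low end, on its surface, 155 mm down-slope of the ramp origin and 12 mm above the shelf. Nothing there stops the tray. Axes as the case.
- paddle_top (a point): Centre of the press paddle's top: a level grey plastic plate 70 mm long (along the ramp), 26 mm wide, 6 mm thick, beside the ramp on its +y side, 58 mm from the centre line and 118 mm down-slope of the ramp origin. Unpressed, its top is 17 mm (vertically) above the ramp's surface beside it. It moves straight down.
- paddle (a joint): How far the paddle is down, m: 0 up, 0.011 at its stop. Spring: about 2 N to start, 5 N at the stop; comes up when let go. At about 6 to 7 mm a catch frees the tray: a damped spring pusher (1 to 2.5 N) sends it 25 mm out, then it slides down by its weight and, unless stopped, is off the low end in well under a second.
- tray_center (a point): Centre of the loose steel tray, 66 mm long (along the ramp), 68 wide, 30 high, about 0.18 kg, open on top, with a green teething ring 58 mm across lying in it. It stands on the ramp, this point 15 mm above the surface. At home x = 0 in the ramp frame, partly under the hood; wholly out of the hood from x = 43 mm; stop it before x = 105 mm.
- tray_front (a point): Centre of the tray's front wall (outer face, the side that leads down the slope), 33 mm down-slope of the tray's centre; the wall is 68 mm wide and 30 mm high from the ramp's surface.
- cup: Bystander: stainless steel cup, 68 mm across, 75 mm high, standing on the shelf on the other side of the case from the paddle; origin at the centre of its underside.
- keys: Bystander: yellow plastic key set, about 110 mm long and 6 mm high, lying on the shelf behind the case; origin at the centre of its ring, underside.
Mind the look-alikes: they are no part of the job. Leave any purple look-alike of the part that bears tray_center alone.

How it is judged:
On the way, in this order (a step that is already met when the one before it is completed fails the run):
1. the paddle is pressed down (value of joint paddle above 0.005 m).
2. with the paddle still down, the tray is out from under the hood and rests against the other finger (value of joint paddle above 0.003 m and contact force between the fingers and tray above 0.02 N and x of tray_center in the frame of ramp above 0.04 m and linear speed of tray below 0.02 m/s), for 0.2 s.
At the end, for the whole second after the job is handed in: The tray rests on the ramp against a finger (0.02 to 8 N), still, its centre 40 to 115 mm down-slope of its home place and 9 to 21 mm above the ramp's surface (contact force between the fingers and tray between 0.02 and 8 N and x of tray_center in the frame of ramp between 0.04 and 0.115 m and z of tray_center in the frame of ramp between 0.009 and 0.021 m and linear speed of tray below 0.01 m/s); the arm keeps its last pose, push and grip.
It fails at once if the tray is lifted off the ramp (z of tray_center in the frame of ramp above 0.027 m).
It fails at once if the tray runs off the low end of the ramp (x of tray_center in the frame of ramp above 0.135 m or z of tray_center in the frame of ramp below 0.003 m).
It fails at once if the cup is disturbed (distance of cup from where it was at the start of the episode above 0.02 m or angle between cup's own z axis and vertical above 0.4 rad).
It fails at once if the keys are disturbed (distance of keys from where it was at the start of the episode above 0.02 m).
It also fails if it takes over 32 s, if anything falls off the work surface, if the arm or the gripper's body presses on something with over 40 N, if the wrist force passes 120 N, or if a joint passes its speed limit or range.

### The arm

A 7-joint arm with a two-finger parallel gripper is mounted at the origin on the work surface. World frame = base frame: x ahead of the robot, y to its left, z up, the work surface at z = 0. Lengths are in m, angles in rad, forces in N, time in s.
With the tool pointing down it reaches from about 0.425 to 0.95 m from the base axis. Payload 4.7 kg.
Tool frame: the origin (TCP) lies midway between the tips of the shut fingers; the grasp point (between the pads) lies 19 mm behind it; x points along the fingers, y is the direction in which the jaws open and shut, and the axes are right-handed (so a half turn about x gives the same grasp; the last joint's range is limited). The gripper opens to 87 mm and grips with 3 to 60 N. Pads are 19 mm wide; open, the fingers measure 117 mm over their backs; the gripper's body (75 mm by 190 mm) begins 51 mm behind the grasp point.
Start: joints at [-1.23, 0.469, -0.049, 1.532, 0.024, 1.141, -0.082], TCP at [0.244, 0.629, 0.223] pointing down, gripper open.
Joint ranges: [-2.59, 2.59], [-0.33, 1.99], [-1.39, 1.29], [0.1, 2.45], [-1.04, 4.18], [0.21, 1.99], [-2.66, 2.66]. Speed limits (rad/s): [2.57, 2.57, 3.14, 3.14, 3.14, 3.14, 3.14].

### API

Orientations are given as a rotation vector (axis times angle).
In Python, from station import telemetry, cams, order gives the robot as it stands.
- The arm moves only by the tool step_arm, never from a script. Its argument "series" is text: rows parted by semicolons, each of 7 numbers parted by spaces: the shift along the world's x, y, z in mm, then the turn, a rotation vector about the world's x, y, z in degrees, then the opening, from 0 (shut) to 1 (fully open). A call has exactly 8 rows; each row shifts and turns the commanded pose from where the row before left it; what a row does not reach is not made up. A row lasts 1/10 s, in which the tool goes at most 50 mm and 8.59 degrees, less where a joint would pass 70% of its speed; a pose out of reach is approached as far as the arm can. A call with a gripper value outside its range is refused whole. The fingers move at their own pace and stop on an object; "force" is the grip in N (left out, the last holds). Time passes only in rows, so rows that do not move let the fingers close, or fill a call up. It gives the time, the measured TCP pose, the force and the opening at its end, in the units of the state.
- telemetry.sense(): the state, without advancing time (a new reading comes with each control period).
- cams.grab_frame(name): name is "scene" or "top"; returns (picture, depth): 420x560x3 uint8, blue, green, red; 420x560 float32, m along the optical axis (not along the pixel's ray), 0 where there is no reading.
- cams.get_calibration(name): a dict with "K" (3x3 intrinsics, pixels), "rvec" (rotation vector, rad) and "tvec" (3), from world to camera coordinates, as OpenCV has them. Camera axes: x right, y down, z forward; pixel columns grow to the right and rows downward; lengths in m; the calibration is good to about 2 mm. A picture is of the moment at which its call begins. get_calibration takes no time and is no camera call.
- order.close_job(): hands the job in, once; it reports no verdict.
The state is a dict: "time": time; "q": joint angles; "dq": joint speeds; "joint_efforts": joint torques, N m; "position": TCP position; "eef_rot": TCP orientation; "wrist_force": force on the tool from outside, world axes, zero at the start; "torque": the same for the moment, N m; "finger_gap": finger opening in m.
Only numpy, scipy, OpenCV 4.12 (cv2) and the standard library are available. Lean on these libraries where they do the work, as an engineer would, in place of code of your own. Each camera call takes 0.05 s, during which the arm holds its last target. There are 200 camera calls.

## Working session

There is one attempt and no reset: what is moved stays moved. The work goes in short steps, Python scripts to look and compute and a tool call to move; the robot and the scene stay as the last step left them, time stands still between calls to the robot, and variables do not carry over. Pictures are saved under pics/ and viewed, about 8 in all and at most 12, crops included, and the job is handed in when it is done.

Besides the shell and the picture viewer there is one more tool, called after ">>>" as a command line: name --argument value ..., lists and objects as JSON in quotes. step_arm: Moves the arm, as the interface text tells. Its arguments: {"type":"object","properties":{"series":{"type":"string"},"force":{"type":"number"}},"required":["series"]}

```bash
mkdir -p pics
cat > h.py <<'E'
import numpy as np, cv2
from station import telemetry, cams, order
def P(name):
    c=cams.get_calibration(name); R=cv2.Rodrigues(np.array(c["rvec"],float))[0]
    return np.array(c["K"],float),R,np.array(c["tvec"],float).ravel()
def pts(name,d):
    K,R,t=P(name); v,u=np.mgrid[:420,:560]
    c=np.stack([(u-K[0,2])/K[0,0]*d,(v-K[1,2])/K[1,1]*d,d],-1)
    return (c-t)@R
def proj(name,X):
    K,R,t=P(name); c=np.atleast_2d(X)@R.T+t
    return (c@K.T)[:,:2]/c[:,2:]
E
python3 - <<'E'
from h import *
for n in("scene","top"):
    p,d=cams.grab_frame(n); np.savez(n+"0.npz",p=p,d=d); cv2.imwrite(f"pics/{n}0.png",p)
    K,R,t=P(n); print(n,-R.T@t,R[2],K[0,0],(d>0).mean())
s=telemetry.sense(); print(s)
E
```

```text
scene [ 1.08548036 -0.44849479  0.55453374] [-0.5230927   0.64054617 -0.56220515] 500.19703493961606 0.9959141156462585
top [0.61724516 0.09212663 0.75543632] [ 0.06868134 -0.02559782 -0.9973102 ] 510.04074261637857 0.9957270408163266
{'time': 0.1, 'q': array([-1.22990444,  0.46935862, -0.04856533,  1.53354985,  0.02411728,
        1.14101643, -0.08227919]), 'dq': array([ 0.00103493, -0.00145955,  0.00158141, -0.00535112,  0.00131504,
       -0.00017159,  0.00038597]), 'joint_efforts': array([ 9.64791543e-04, -5.09172821e+01, -8.10929295e-02, -2.36830044e+01,
       -6.14596903e-02,  3.45428986e-02,  5.64217328e-05]), 'position': array([0.24377594, 0.62887225, 0.22161617]), 'eef_rot': array([ 0.28875432,  1.55149   , -0.2914858 ]), 'wrist_force': array([-0.70606909,  0.06404682,  0.03048326]), 'torque': array([-0.00924174,  0.01705031,  0.02295707]), 'finger_gap': 0.08678809670913118}
```

View pics/scene0.png

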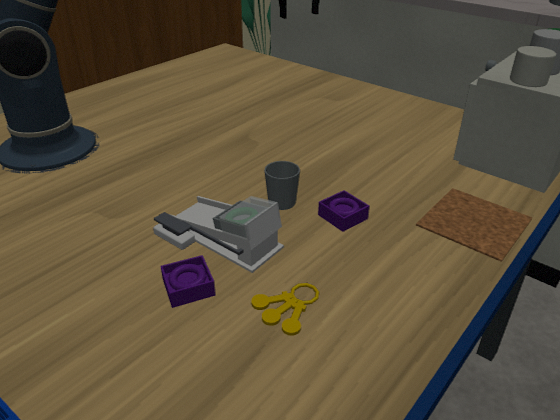

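View pics/top0.png

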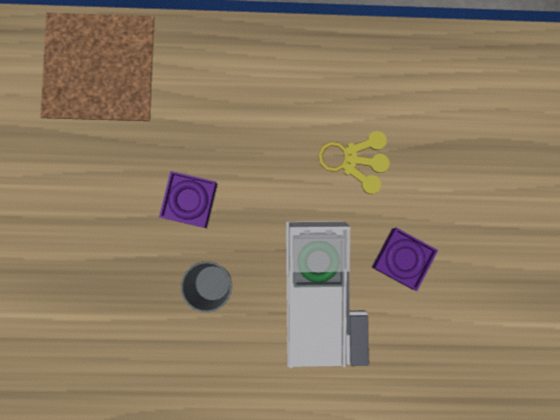

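The real target is the steel tray with the green ring in the white case (top 320,262). The purple trays at (188,200) and (404,258) are look-alikes. The paddle is the dark plate at (358,340), the cup is at (207,287) and the keys at (333,157). The ramp runs down toward the robot (image down). Next I measure the ramp and paddle.

Run:
```python
from h import *
z=np.load("top0.npz");p,d=z["p"],z["d"];X=pts("top",d)
r=X[295:360,298:338].reshape(-1,3)
c=r.mean(0);n=np.linalg.svd(r-c,full_matrices=0)[2][2];n*=np.sign(n[2]);print("ramp plane",c,n,"tilt",np.degrees(np.arccos(n[2])),"res",np.std((r-c)@n))
dd=np.array([n[0],n[1]]);print("downslope az",np.degrees(np.arctan2(dd[1],dd[0])))
# dark paddle
hsv=cv2.cvtColor(p,cv2.COLOR_BGR2HSV)
m=np.zeros((420,560),np.uint8);m[305:372,346:375]=(p.max(2)[305:372,346:375]<105)&(hsv[...,1][305:372,346:375]<60)
m=cv2.morphologyEx(m,cv2.MORPH_OPEN,np.ones((3,3)))
cs=cv2.findContours(m,0,2)[0];k=max(cs,key=cv2.contourArea);print("paddle rect px",cv2.minAreaRect(k))
q=X[m>0];zt=np.median(q[:,2]);print("paddle z",zt,np.percentile(q[:,2],[5,50,95]))
g=q[abs(q[:,2]-zt)<.004];rr=cv2.minAreaRect((g[:,:2]*1000).astype(np.float32));print("paddle world",rr)
print("box pts",cv2.boxPoints(rr))
# height profile across ramp at rows 320
for v in(320,350):
  print(v,[(u,*(X[v,u]*1000).round().astype(int)) for u in range(282,376,3)])
for u in(305,320): print([(v,*(X[v,u]*1000).round().astype(int)) for v in range(354,376,2)])
b=cv2.resize(p[210:380,180:450],None,fx=2.9,fy=2.9,interpolation=2);cv2.imwrite("pics/crop1.png",b)
```

```text
ramp plane [0.50581489 0.02678132 0.02480142] [ 0.00256239 -0.99421866  0.10734381] tilt 83.83777950115154 res 0.01634356980150191
downslope az -89.85233237795013
paddle rect px ((357.4834289550781, 339.96929931640625), (50.56906509399414, 20.52123260498047), 88.21009063720703)
paddle z 0.03605712192279069 [0.03332589 0.03605712 0.03811773]
paddle world ((490.2991943359375, -28.9375057220459), (69.68077850341797, 28.246652603149414), 2.760423183441162)
box pts [[454.81906  -16.508476]
 [456.1794   -44.722347]
 [525.7793   -41.366535]
 [524.41895  -13.152664]]
320 [(282, np.int64(512), np.int64(77), np.int64(2)), (285, np.int64(511), np.int64(72), np.int64(-2)), (288, np.int64(512), np.int64(68), np.int64(6)), (291, np.int64(517), np.int64(65), np.int64(38)), (294, np.int64(515), np.int64(60), np.int64(23)), (297, np.int64(515), np.int64(56), np.int64(24)), (300, np.int64(515), np.int64(52), np.int64(23)), (303, np.int64(515), np.int64(48), np.int64(24)), (306, np.int64(515), np.int64(43), np.int64(25)), (309, np.int64(515), np.int64(39), np.int64(23)), (312, np.int64(516), np.int64(3
[... 3076 characters left out ...]
(0)), (370, np.int64(440), np.int64(42), np.int64(-1)), (372, np.int64(438), np.int64(42), np.int64(3)), (374, np.int64(434), np.int64(42), np.int64(-2))]
[(354, np.int64(466), np.int64(22), np.int64(15)), (356, np.int64(463), np.int64(22), np.int64(15)), (358, np.int64(461), np.int64(22), np.int64(16)), (360, np.int64(457), np.int64(21), np.int64(13)), (362, np.int64(455), np.int64(21), np.int64(14)), (364, np.int64(450), np.int64(20), np.int64(4)), (366, np.int64(446), np.int64(20), np.int64(1)), (368, np.int64(443), np.int64(20), np.int64(-1)), (370, np.int64(440), np.int64(20), np.int64(0)), (372, np.int64(438), np.int64(20), np.int64(1)), (374, np.int64(435), np.int64(20), np.int64(3))]
```

View pics/crop1.png

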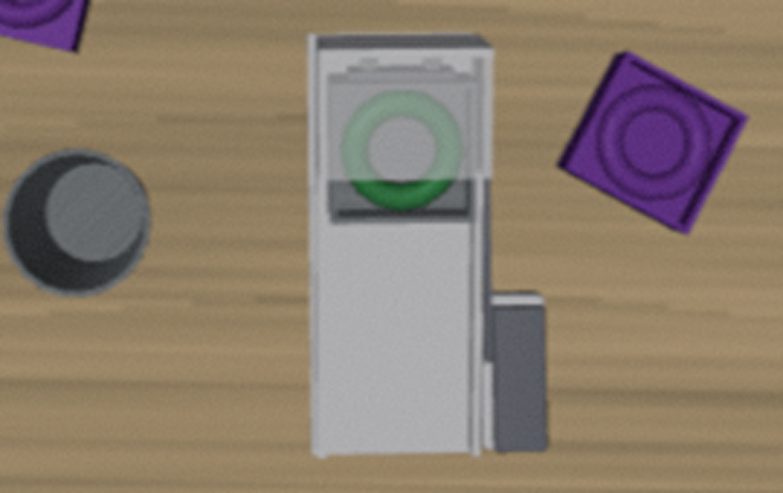

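Run:
```python
from h import *
from scipy.spatial.transform import Rotation as Ro
z=np.load("top0.npz");p,d=z["p"],z["d"];X=pts("top",d)
# rail tops: highest pixel per row near each side -> line fit
L=[];Rr=[];C=[]
for v in range(295,358):
  for lo,hi,A in((286,296,L),(340,348,Rr)):
    u=lo+np.argmax(X[v,lo:hi,2]);A.append(X[v,u])
for A in(L,Rr):
  A=np.array(A);f=np.polyfit(A[:,0]-.5,A[:,1],1);print("rail y@x=.5",f[1],"deg",np.degrees(np.arctan(f[0])))
r=X[295:360,300:336].reshape(-1,3);M=np.c_[r[:,:2]-[.5,.027],np.ones(len(r))]
f=np.linalg.lstsq(M,r[:,2],rcond=None)[0];print("ramp grad",f,"tilt",np.degrees(np.arctan(np.hypot(*f[:2]))),"az",np.degrees(np.arctan2(f[1],f[0])))
a=np.radians(2.5)
# scene view check of steel/paddle: paddle mask in scene
s=telemetry.sense();R=Ro.from_rotvec(s["eef_rot"]).as_matrix();print("tool axes cols\n",R.round(3))
yr=np.array([np.sin(a),-np.cos(a)])
for sg in(1,-1):
  c=R[:2,1];w=sg*yr;print(sg,"yaw needed",np.degrees(np.arctan2(c[0]*w[1]-c[1]*w[0],c@w)))
end=np.array([.452,.025]);xr=-np.array([np.cos(a),np.sin(a)])
for xx,yy in((112,58),(118,58),(0,0),(112,26)):
  print(xx,yy,end+xr*np.cos(np.radians(11))*(xx-155)/1000+yr*yy/1000)
```

```text
rail y@x=.5 0.0646378517062544 deg 7.330267712957242
rail y@x=.5 -0.011717171171366338 deg 29.587490675419623
ramp grad [0.50658122 0.62189978 0.02220565] tilt 38.73352267710238 az 50.8347556827348
tool axes cols
 [[-0.001  0.361  0.932]
 [-0.002  0.932 -0.361]
 [-1.    -0.002  0.   ]]
1 yaw needed -156.31420429702095
-1 yaw needed 23.685795702979064
112 58 [ 0.49669972 -0.03110362]
118 58 [ 0.49081556 -0.03136053]
0 0 [0.6040074  0.03163679]
112 26 [0.4953039  0.00086592]
```

Paddle centre is about (0.490, -0.029, 0.036) m and the centre line is at y≈0.027, so the sizes and heights agree with the description. TCP target is about (0.496, 0.001), with yaw +23.7° and a gap of about 50 mm.

>>> step_arm --series "15 -39 0 0 0 1.5 0.57;16 -39 0 0 0 1.5 0.57;16 -39 0 0 0 1.5 0.57;16 -39 0 0 0 1.5 0.57;16 -39 0 0 0 1.5 0.57;16 -39 0 0 0 1.5 0.57;16 -39 0 0 0 1.5 0.57;16 -39 0 0 0 1.5 0.57"

```text
time: 0.9
position: [0.3712, 0.3155, 0.2224]
eef_rot: [0.125, 1.567, -0.125]
wrist_force: [1.2, 1.9, 0.3]
finger_gap: 0.0498
```

>>> step_arm --series "16 -39 0 0 0 1.5 0.57;16 -39 0 0 0 1.5 0.57;16 -39 0 0 0 1.5 0.57;16 -39 -10 0 0 1.5 0.57;16 -39 -20 0 0 1.5 0.57;16 -39 -30 0 0 1.5 0.57;16 -39 -30 0 0 1.5 0.57;13 -43 -30 0 0 1.2 0.57"

```text
time: 1.7
position: [0.4944, 0.006, 0.1058]
eef_rot: [-0.036, 1.57, 0.036]
wrist_force: [0.2, -0.1, 0.9]
finger_gap: 0.0498
```

```bash
cat > look.py <<'E'
import sys
from h import *
from scipy.spatial.transform import Rotation as Ro
s=telemetry.sense();R=Ro.from_rotvec(s["eef_rot"]).as_matrix()
print(s["time"],s["position"].round(4),s["finger_gap"],s["wrist_force"].round(2));print(R.round(3))
k=sys.argv[1]
a,_=cams.grab_frame("scene");b,_=cams.grab_frame("top")
a=cv2.resize(a[150:300,120:330],None,fx=2.6,fy=2.6,interpolation=2);b=cv2.resize(b[200:390,260:420],None,fx=2.05,fy=2.05,interpolation=2)
h=max(a.shape[0],b.shape[0]);o=np.zeros((h,a.shape[1]+b.shape[1],3),np.uint8);o[:a.shape[0],:a.shape[1]]=a;o[:b.shape[0],a.shape[1]:]=b
o=cv2.resize(o,(800,int(h*800/o.shape[1])));cv2.imwrite(f"pics/{k}.png",o)
E
python3 look.py l1
```

```text
1.7 [0.4944 0.006  0.1058] 0.0497616341338453 [ 0.18 -0.14  0.9 ]
[[ 0.001 -0.046  0.999]
 [ 0.     0.999  0.046]
 [-1.     0.     0.001]]
```

View pics/l1.png

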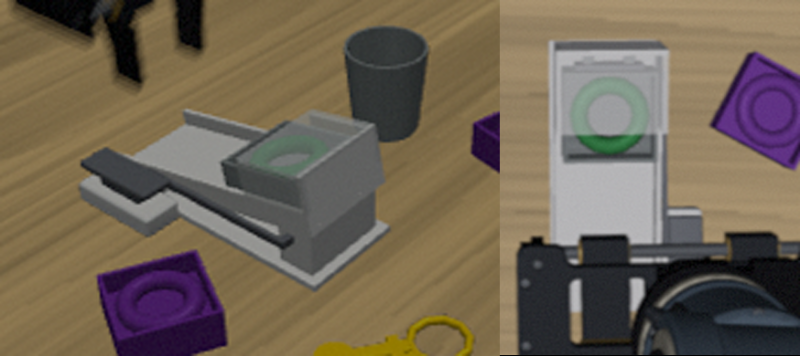

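Tray still home, paddle up, both fingers above the case (scene part: 125,75 and 190,45). Now I go lower, with tips still clear of the paddle.

>>> step_arm --series "0 0 -10 0 0 0 0.57;0 0 -10 0 0 0 0.57;0 0 -10 0 0 0 0.57;0 0 -10 0 0 0 0.57;0 0 -8 0 0 0 0.57;0 0 0 0 0 0 0.57;0 0 0 0 0 0 0.57;0 0 0 0 0 0 0.57"

```text
time: 2.6
position: [0.4943, 0.0073, 0.0592]
eef_rot: [-0.034, 1.57, 0.035]
wrist_force: [-0.7, -0.6, 0.3]
finger_gap: 0.0496
```

```bash
python3 look.py l2
```

```text
2.6 [0.4943 0.0073 0.0592] 0.04957962968121724 [-0.74 -0.58  0.32]
[[ 0.001 -0.044  0.999]
 [ 0.     0.999  0.044]
 [-1.     0.     0.001]]
```

View pics/l2.png

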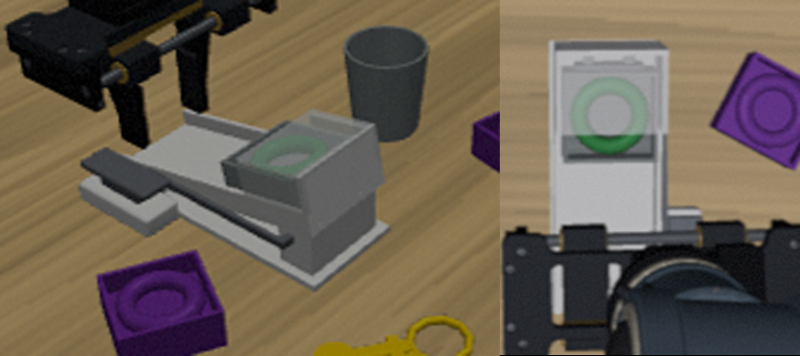

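Near fingertip is at about (130,145) in the scene part, above and just short of the paddle. I shift y by -6 mm and check the tip height by projection.

>>> step_arm --series "0 -2 -3 0 0 0 0.57;0 -2 -3 0 0 0 0.57;0 -2 -3 0 0 0 0.57;0 0 -3 0 0 0 0.57;0 0 0 0 0 0 0.57;0 0 0 0 0 0 0.57;0 0 0 0 0 0 0.57;0 0 0 0 0 0 0.57"

```text
time: 3.5
position: [0.494, 0.0013, 0.0469]
eef_rot: [-0.034, 1.57, 0.035]
wrist_force: [-0.0, 0.0, -0.2]
finger_gap: 0.0502
```

```bash
python3 look.py l3
python3 - <<'E'
from h import *
s=telemetry.sense();p=s["position"];k=800/(546+328)*2.6
for n,X in dict(padfinger=p+[.0015,-.0325,0],chanfinger=p+[-.0015,.0325,0],paddle=[.4903,-.029,.036],ramp_end=[.452,.025,.012]).items():
  u=proj("scene",X)[0];print(n,np.round(X,4),((u-[120,150])*k).round())
E
```

```text
3.5 [0.494  0.0013 0.0469] 0.05023541218617189 [-0.05  0.04 -0.18]
[[ 0.    -0.044  0.999]
 [ 0.     0.999  0.044]
 [-1.     0.     0.   ]]
padfinger [ 0.4954 -0.0312  0.0469] [128. 162.]
chanfinger [0.4924 0.0338 0.0469] [193. 122.]
paddle [ 0.4903 -0.029   0.036 ] [128. 170.]
ramp_end [0.452 0.025 0.012] [153. 145.]
```

View pics/l3.png

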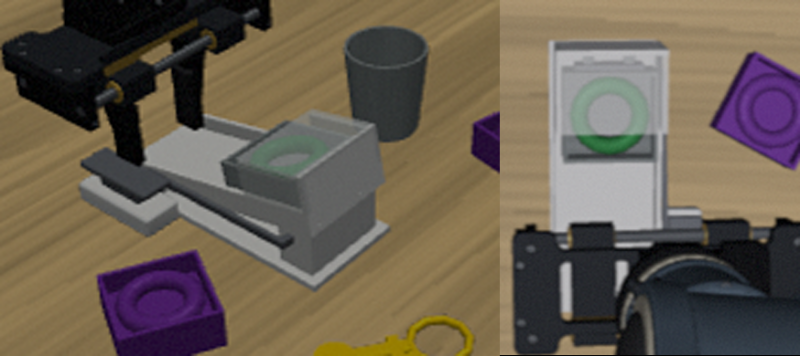

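Fingertips match the predictions to within a few pixels: paddle finger (128,163), channel finger (190,127). Next I descend to contact.

>>> step_arm --series "0 0 -3 0 0 0 0.57;0 0 -3 0 0 0 0.57;0 0 -3 0 0 0 0.57;0 0 -3 0 0 0 0.57;0 0 0 0 0 0 0.57;0 0 0 0 0 0 0.57;0 0 0 0 0 0 0.57;0 0 0 0 0 0 0.57"

```text
time: 4.4
position: [0.4939, 0.0012, 0.0349]
eef_rot: [-0.034, 1.57, 0.035]
wrist_force: [-0.8, 0.5, 1.4]
finger_gap: 0.0491
```

>>> step_arm --series "0 0 -3 0 0 0 0.57;0 0 -3 0 0 0 0.57;0 0 -3 0 0 0 0.57;0 0 0 0 0 0 0.57;0 0 0 0 0 0 0.57;0 0 0 0 0 0 0.57;0 0 0 0 0 0 0.57;0 0 0 0 0 0 0.57"

```text
time: 5.2
position: [0.4939, 0.0012, 0.0259]
eef_rot: [-0.034, 1.571, 0.034]
wrist_force: [-0.6, -0.1, 4.7]
finger_gap: 0.0496
```

```bash
python3 look.py l4
```

```text
5.2 [0.4939 0.0012 0.0259] 0.04956115591142182 [-0.62 -0.13  4.67]
[[-0.    -0.044  0.999]
 [ 0.     0.999  0.044]
 [-1.     0.    -0.   ]]
```

View pics/l4.png

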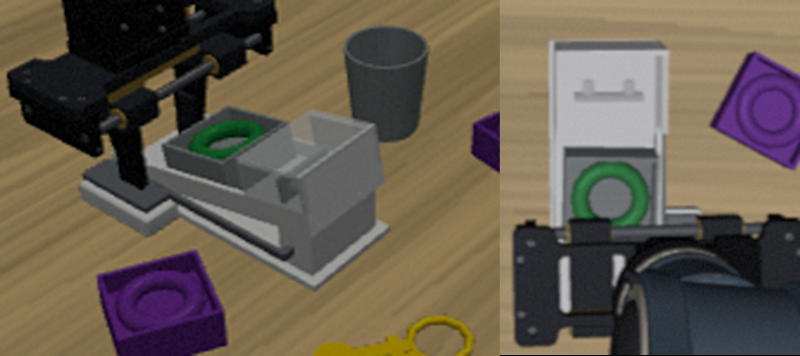

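Paddle down (4.7 N). The tray has slid out, with its ring at (610,197) in the top part, and is up against the channel finger. I check that it's still and where its centre lies.

```bash
cat > tr.py <<'E'
from h import *
p,d=cams.grab_frame("top");h=cv2.cvtColor(p,cv2.COLOR_BGR2HSV);m=cv2.inRange(h,(45,90,40),(85,255,255))
k=max(cv2.findContours(m,0,2)[0],key=cv2.contourArea);(c,r)=cv2.minEnclosingCircle(k)
K,R,t=P("top");C=-R.T@t;ray=R.T@np.linalg.solve(K,[*c,1]);w=C+ray*(.040-C[2])/ray[2]
s=telemetry.sense();print(s["time"],c,r,w.round(4),"ramp x mm",((.604-w[0])*1000/np.cos(np.radians(11))).round(1),s["wrist_force"].round(2))
y=cv2.inRange(h,(22,120,80),(35,255,255));print("keys px",cv2.moments(y,True)["m10"]/y.astype(bool).sum())
E
python3 tr.py
```

```text
5.35 (318.5, 305.6428527832031) 20.510175704956055 [0.5376 0.0273 0.04  ] ramp x mm 67.7 [-0.41  0.12  3.4 ]
keys px 361.3872962338392
```

>>> step_arm --series "0 0 0 0 0 0 0.57;0 0 0 0 0 0 0.57;0 0 0 0 0 0 0.57;0 0 0 0 0 0 0.57;0 0 0 0 0 0 0.57;0 0 0 0 0 0 0.57;0 0 0 0 0 0 0.57;0 0 0 0 0 0 0.57"

```text
time: 6.15
position: [0.4938, 0.0012, 0.0258]
eef_rot: [-0.034, 1.571, 0.034]
wrist_force: [-2.0, 0.1, 3.9]
finger_gap: 0.0495
```

```bash
python3 tr.py
```

```text
6.2 (318.5, 305.6428527832031) 20.510175704956055 [0.5376 0.0273 0.04  ] ramp x mm 67.7 [-0.26  0.69  4.16]
keys px 361.40788732394367
```

The tray is still at ramp x≈68 mm, about where the finger should stop it. A 2 mm nudge up-slope will prove contact, since the tray must follow.

>>> step_arm --series "1 0 0 0 0 0 0.57;1 0 0 0 0 0 0.57;0 0 0 0 0 0 0.57;0 0 0 0 0 0 0.57;0 0 0 0 0 0 0.57;0 0 0 0 0 0 0.57;0 0 0 0 0 0 0.57;0 0 0 0 0 0 0.57"

```text
time: 7.0
position: [0.4958, 0.0012, 0.0258]
eef_rot: [-0.034, 1.571, 0.034]
wrist_force: [-2.6, 0.0, 4.1]
finger_gap: 0.0496
```

```bash
python3 tr.py; python3 look.py l5
```

```text
7.05 (318.5, 304.5) 20.554903030395508 [0.5392 0.0273 0.04  ] ramp x mm 66.1 [-2.25  0.91  4.34]
keys px 361.4473832301632
7.05 [0.4959 0.0012 0.0258] 0.04940278390821609 [-2.25  0.91  4.34]
[[-0.    -0.044  0.999]
 [ 0.     0.999  0.044]
 [-1.     0.    -0.   ]]
```

View pics/l5.png

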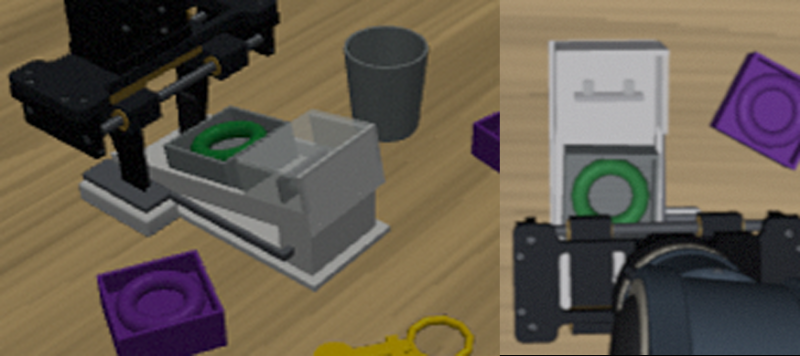

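The tray followed the nudge (ring moved 1.6 mm), so it's in contact. It's out of the hood, the paddle is still down, and the cup and keys haven't moved. Handing in.

```bash
python3 -c "
from station import order; print(order.close_job())"
```

```text
the job is handed in; nothing more can be done
None
```

I pressed the paddle down with one finger, and the tray slid out and came to rest against the other finger in the channel. I handed in at about 7 s of the 32 s allowed, still holding the tray there. The hand-in gave no verdict.

- **Paddle:** The fingertip went from about 36 mm to 26 mm high, so the paddle was down about 10 mm with 4 to 5 N on it. It was still down at the end.
- **Tray position:** Its centre is about 66 mm down-slope of home, inside the 40–115 mm window and clear of the hood. It did not move between two readings 0.85 s apart.
- **Contact:** When I nudged the finger 2 mm up-slope, the tray followed by about 1.6 mm. The wrist force along the ramp is noisy, between 0.3 and 2.6 N, so it only roughly confirms the contact.
- **Bystanders:** The cup and keys look unmoved in the pictures.
- **Failed check:** The fits for the ramp plane and rail lines on the depth data were spoiled by outliers. I used the paddle outline, sampled depth readings and the given sizes instead. I did not measure the tray's height above the ramp, but the pictures show it sitting flat.

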